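# Tap down the jammed peg rail of the glass rack

## Robot

A 7-joint arm with a two-finger parallel gripper is mounted at the origin on the work surface. World frame = base frame: x ahead of the robot, y to its left, z up, the work surface at z = 0. Lengths are in m, angles in degrees, forces in N, time in s.
With the tool pointing down it reaches from about 0.425 to 0.825 m from the base axis. Payload 3.6 kg.
Tool frame: the origin (TCP) lies between the finger pads, 19 mm behind the fingertips; this is the grasp point; z points along the fingers, y is the line along which they close (so a half turn about z gives the same grasp; the last joint's range is limited). The gripper opens to 93 mm and grips with 3 to 60 N. Pads are 15 mm wide; open, the fingers measure 128 mm over their backs; the gripper's body (75 mm by 188 mm) begins 65 mm behind the grasp point.
Start: joints at [-64.887, 35.231, -0.722, 81.555, 0.464, 63.22, -2.315], TCP at [0.291, 0.581, 0.237] pointing down, gripper open.
Joint ranges: [-178.69, 178.69], [-17.37, 117.87], [-77.05, 75.6], [15.02, 138.74], [-78.02, 258.01], [0.78, 113.62], [-162.83, 162.83]. Speed limits (degrees/s): [159.86, 159.86, 180, 180, 180, 180, 180].

## Interface

Orientations are given as [roll, pitch, yaw] about the fixed x, y, z axes, in that order (R = Rz(yaw) Ry(pitch) Rx(roll)).
In Python, from bench import * gives the robot as it stands.
- The arm moves only by the tool carry_out, never from a script. Its argument "commands" is a list of rows, each a list of 4 numbers: the shift along the tool's x, y, z in units of 50 mm (1.0 is 50 mm), then the turn about the tool's z in units of 5 degrees (1.0 is 5 degrees). A call has 1 to 8 rows; each row shifts and turns the commanded pose from where the row before left it, along the tool's axes as they then stand; what a row does not reach is not made up. A row lasts 1/10 s, in which the tool goes at most 50 mm and 8.59 degrees, less where a joint would pass 70% of its speed; a pose out of reach is approached as far as the arm can. A call is refused whole if a number of a shift passes 1 or a number of a turn 1, either way. A call with a gripper value outside its range is refused whole. "jaw" is the opening, from 0 (shut) to 1 (fully open), set as the call begins (left out, the last holds). The fingers move at their own pace and stop on an object; "squeeze" is the grip in N (left out, the last holds). Time passes only in rows, so rows that do not move let the fingers close. It gives the time, the measured TCP pose, the force, the opening and the grip force at its end, in the units of the state.
- read_state(): the state, without advancing time (a new reading comes with each control period).
- camera(name): name is "scene" or "top"; returns a dict with "color" (384x512x3 uint8, blue, green, red), "depth" (384x512 float32, m along the optical axis (not along the pixel's ray), 0 where there is no reading), "fov_y" (degrees; the focal length in pixels is half the picture's height over the tangent of half this angle, whatever the lens; pixels are square), "cx", "cy" (the principal point, pixels), "k1" (the pictures are not rectified: a ray, as slopes to the right and down, at radius r is drawn at 1 + k1 r^2 times it, then the intrinsics apply), "rvec" (rotation vector, rad) and "tvec" (3), from world to camera coordinates, as OpenCV has them. Camera axes: x right, y down, z forward; pixel columns grow to the right and rows downward; lengths in m; the calibration is good to about 2 mm. A picture is of the moment at which its call begins.
- job_done(): hands the job in; it is judged then, once.
The state is a dict: "clock": time; "qpos": joint angles; "joint_vel": joint speeds; "effort": joint torques, N m; "position": TCP position; "ee_rot": TCP orientation; "contact_force": force on the tool from outside, world axes, zero at the start; "torque": the same for the moment, N m; "grip_width": finger opening in m; "grasp_force": force on a finger pad.
Only numpy, scipy, OpenCV 4.12 (cv2) and the standard library are available. Lean on these libraries where they do the work, as an engineer would, in place of code of your own. Each camera call takes 0.05 s, during which the arm holds its last target. There are 200 camera calls.

## Task

The peg rail of the small wooden glass rack has jammed part-way up its two posts. Take the little wooden mallet from the white tray and loosen the rail with light taps straight down on its two end pads in turn, changing sides whenever one stands firm, until both ends sit fully home on the collars. Then stand the mallet upright back in the tray and let go; strike with the mallet only, never hard, never touch the rail with the gripper, and leave the other things where they are.

Things in the scene. Friction and masses are not known exactly. Their poses are not given: they have to be found in the camera images.
- rack: Fixed wooden glass rack: base plate 75 x 200 x 16 mm; two upright steel posts 12 mm thick at its y = +65 and -65 mm, tops 120 mm high, each with a wooden collar up to 59 mm. A light wooden peg rail along its y rides on the posts. Origin: centre of the base's underside, let 0 to 7 mm into the tiles (varies: measure or feel it); z up, y along the rail. Place and yaw vary.
- pad_left (a point): Centre of the top face of the round rubber striking pad (28 mm across, 8 mm proud of the rail, gives 1 mm per 6 N) on the rail end at the rack's +y, 105 mm from the rack's centre, 40 mm outside the post. Its height over the rack's origin is 90 mm when that end is fully home, about 16 to 25 mm more at the start. Once home, an end stands firm.
- pad_right (a point): The same pad at the rack's -y end. A push straight down on a pad moves that end at about 9 to 11 N (the other bushing stays put); bound or home it stands firm. Over 20 N between mallet and rail counts as a hard blow: end each tap on a felt 12 to 13 N, moving at 10 to 20 mm/s; an arm run on down past a firm pad soon goes over.
- mallet: Small turned wooden mallet, about 140 g, standing upright on its flat striking face in the tray: cylindrical dark head 36 mm across and 48 mm tall, then a round light handle 20 mm thick up to 150 mm. Origin: centre of the striking face (underside); z along the handle. Grip the handle with about 45 N, the TCP 112 mm above the origin.
- tray: Fixed square white melamine tray, 240 x 240 mm, rim 18 mm high and 5 mm thick, floor 5 mm thick; lies on the work surface, left or right of the rack. Origin: centre of its underside. The mallet, an upturned glass and the tongs are in it.
- upturned_glass: Bystander: glass upside down in the tray, 64 mm across at the bottom, 85 mm tall; origin centre of its underside.
- tongs: Bystander: small steel tongs lying in the tray, about 100 mm long along their y, 12 mm wide and tall; origin under their middle.
- teapot: Bystander: stainless teapot on a terracotta tile, body 110 mm across, 113 mm tall; origin centre of its underside.
- lidded_bowl: Bystander: white ceramic bowl with its lid on, 108 mm across, 82 mm tall, on the same tile; origin centre of its underside.
- tea_glass: Bystander: upright tea glass, 62 mm across, 80 mm tall, behind the rack; origin centre of its underside.
- sugar_jar: Bystander: amber glass jar with steel cap, 68 mm across, 85 mm tall, behind the rack; origin centre of its underside.
- rail: The jammed peg rail, 34 mm wide, 246 mm long, 20 mm thick; origin on its underside at the +y post. Its two bushings each stick with 12 N friction and stay where left. It binds when one bushing is 5 mm lower than the other (8 mm from pad to pad): that end, like the middle, then stands firm up to about 24 N, until the other end is tapped down.
Mind the look-alikes: they are no part of the job. Of the things like the mallet, leave any that is pink or purple; of the rest the smaller one is meant.

How it is judged (in metres and radians):
On the way, in this order (a step that is already met when the one before it is completed fails the run):
1. the mallet has been lifted clear of the tray (z of mallet in the frame of tray above 0.04 m), for 0.1 s.
2. both ends of the rail are fully home on the collars (z of each of pad_left, pad_right in the frame of rack below 0.092 m), for 0.2 s.
At the end, for the whole second after the job is handed in: Both pads are within 2 mm of their home height (90 mm over the rack's origin), and the mallet stands upright (within 0.1 rad) and still on its striking face on the tray's floor, its centre within 100 mm of the tray's centre along both of the tray's axes, released (all of step 2 and x of mallet in the frame of tray between -0.1 and 0.1 m and y of mallet in the frame of tray between -0.1 and 0.1 m and z of mallet in the frame of tray below 0.01 m and angle between mallet's own z axis and vertical below 0.1 rad and linear speed of mallet below 0.02 m/s); the robot touches nothing.
It fails at once if the rail was struck or pressed hard (over 20 N) (contact force between mallet and rail above 20 N).
It fails at once if the gripper or arm touched the rail (contact force between any of the fingers, the arm and rail above 0.5 N).
It fails at once if a bystander was moved more than 20 mm (distance of any of upturned_glass, tongs, teapot, lidded_bowl, tea_glass, sugar_jar from where it was at the start of the episode above 0.02 m).
It fails at once if a standing bystander was tipped (angle between any of upturned_glass, teapot, lidded_bowl, tea_glass, sugar_jar's own z axis and vertical above 0.25 rad).
It also fails if it takes over 69 s, if anything falls off the work surface, if the arm or the gripper's body presses on something with over 40 N, if the wrist force passes 120 N, or if a joint passes its speed limit or range.

## Working session

There is one attempt and no reset: what is moved stays moved. The work goes in short steps, Python scripts to look and compute and a tool call to move; the robot and the scene stay as the last step left them, time stands still between calls to the robot, and variables do not carry over. Pictures are saved under pics/ and viewed, at most 10 in all, crops included, and the job is handed in when it is done.

Besides the shell and the picture viewer there is one more tool, called after "Request:" as name(argument=value, ...), one argument or row to a line, values as JSON. carry_out: Moves the arm, as the interface text tells. Its arguments: {"type":"object","properties":{"commands":{"type":"array","items":{"type":"array","items":{"type":"number"}}},"jaw":{"type":"number"},"squeeze":{"type":"number"}},"required":["commands"]}

```bash
mkdir -p pics; cat > h.py <<'E'
import numpy as np, cv2, pickle
from bench import *
def grab(n):
    c=camera(n); pickle.dump(c,open(f'pics/{n}.pkl','wb')); return c
def load(n): return pickle.load(open(f'pics/{n}.pkl','rb'))
def cam(c):
    R=cv2.Rodrigues(np.array(c['rvec'],float))[0]; t=np.array(c['tvec'],float).ravel()
    f=c['color'].shape[0]/2/np.tan(np.radians(c['fov_y'])/2); return R,t,f
def slope(c,uv):
    R,t,f=cam(c); p=(np.atleast_2d(uv).astype(float)-[c['cx'],c['cy']])/f
    q=p.copy()
    for _ in range(20): q=p/(1+c['k1']*(q**2).sum(1,keepdims=True))
    return q
def onplane(c,uv,z):
    R,t,f=cam(c); q=slope(c,uv); d=np.c_[q,np.ones(len(q))]@R; o=-R.T@t
    return o+d*((z-o[2])/d[:,2])[:,None]
def bydepth(c,uv):
    R,t,f=cam(c); uv=np.atleast_2d(uv); q=slope(c,uv); i=np.round(uv).astype(int)
    d=c['depth'][i[:,1],i[:,0]][:,None]; return (np.c_[q,np.ones(len(q))]*d-t)@R
def cloud(c):
    h,w=c['depth'].shape; u,v=np.meshgrid(np.arange(w),np.arange(h))
    P=bydepth(c,np.c_[u.ravel(),v.ravel()]).reshape(h,w,3); P[c['depth']==0]=np.nan; return P
def proj(c,P):
    R,t,f=cam(c); p=np.atleast_2d(P)@R.T+t; q=p[:,:2]/p[:,2:]; q=q*(1+c['k1']*(q**2).sum(1,keepdims=True)); return q*f+[c['cx'],c['cy']]
E
python3 - <<'E'
from h import *
s=read_state(); print(s)
for n in('scene','top'):
    c=grab(n); cv2.imwrite(f'pics/{n}0.png',cv2.resize(c['color'],(800,600),interpolation=cv2.INTER_CUBIC))
    R,t,f=cam(c); print(n,-R.T@t,R[2],f,c['k1'],c['cx'],c['cy'])
E
```

```text
{'clock': 0.0, 'qpos': array([-64.88562683,  35.29012449,  -0.72311925,  81.64105376,
         0.46291154,  63.22086479,  -2.31584387]), 'joint_vel': array([ 0.01906168, -0.01371146, -0.01263054, -0.01851829, -0.06057785,
       -0.04307205, -0.04425771]), 'effort': array([-2.84636335e-04, -4.58936691e+01,  2.08573043e-01, -1.65742439e+01,
       -6.10848726e-02,  2.04891973e-02,  2.20239144e-04]), 'position': array([0.29102115, 0.58036621, 0.23627277]), 'ee_rot': array([-1.79850801e+02,  9.97900706e-04,  1.53369683e+02]), 'contact_force': array([-0.62388618, -0.66650951, -0.67062319]), 'torque': array([0.01761142, 0.0356092 , 0.00316562]), 'grasp_force': 0.0, 'grip_width': 0.09283155962608385}
scene [ 1.24752118 -0.45901717  0.75267891] [-0.63248381  0.4801081  -0.60783258] 358.44835174158857 -0.07044799574894552 260.62491595617513 192.48970699227831
top [0.34983566 0.05589984 1.10453769] [ 0.16488628 -0.00458257 -0.98630194] 403.56766154019283 -0.014801691010378173 255.85807567680123 189.44369048715603
```

View pics/scene0.png

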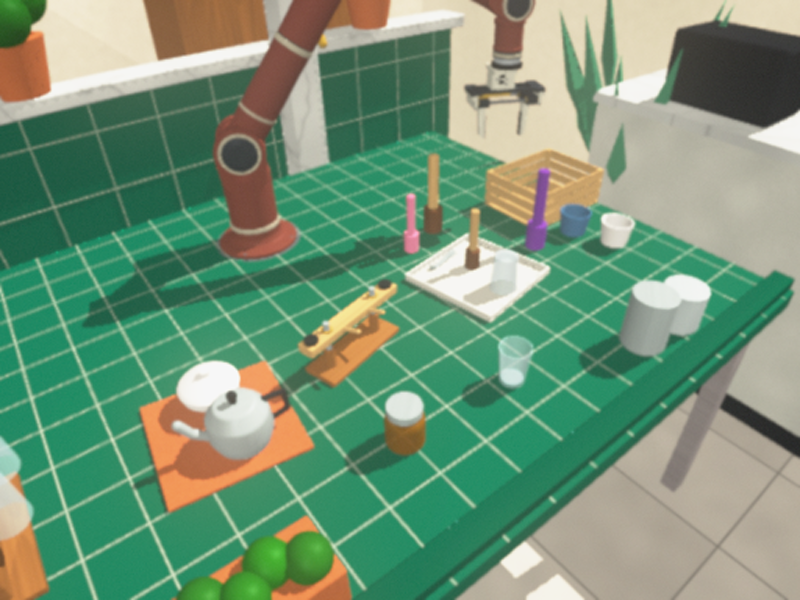

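View pics/top0.png

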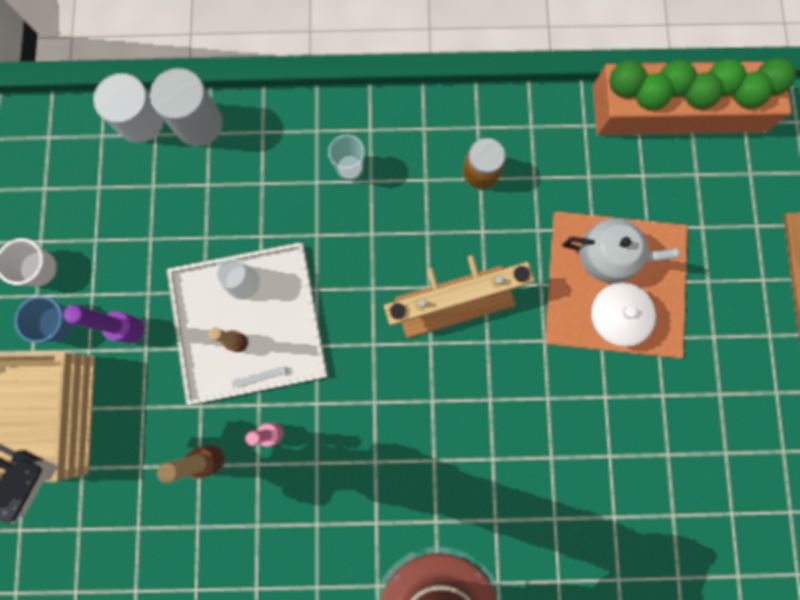

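The pictures show four mallet-like things (top / scene pixels, 800x600): purple (105,320)/(540,210), pink (265,435)/(411,225), large brown (190,465)/(433,195), and small brown in the tray (230,338)/(474,240). With pink and purple out, the smaller brown one in the white tray fits. I'll confirm it with an enlarged crop while measuring.

```bash
python3 - <<'E'
from h import *
T=load('top');S=load('scene')
a=cv2.resize(T['color'][150:270,100:220],(400,400),interpolation=cv2.INTER_CUBIC)
b=cv2.resize(S['color'][120:210,255:355],(400,400),interpolation=cv2.INTER_CUBIC)
cv2.imwrite('pics/crop1.png',np.hstack([a,b]))
r=cv2.resize(T['color'][155:225,235:350],(800,487),interpolation=cv2.INTER_CUBIC)
cv2.imwrite('pics/crop2.png',r)
for n,c in(('top',T),('scene',S)):
    P=cloud(c)
    hsv=cv2.cvtColor(c['color'],cv2.COLOR_BGR2HSV)
    # white tray
    m=(hsv[...,1]<60)&(hsv[...,2]>150)&(P[...,2]<.03)&(P[...,2]>-.01)&(P[...,0]>.2)&(P[...,0]<.75)&(P[...,1]>.05)&(P[...,1]<.5)
    k,l,st,ce=cv2.connectedComponentsWithStats(m.astype(np.uint8)); i=1+np.argmax(st[1:,4])
    Q=P[l==i]; rect=cv2.minAreaRect(Q[:,:2].astype(np.float32)); print(n,'tray',rect, np.percentile(Q[:,2],[5,50,95]))
    ctr=rect[0]
    near=(abs(P[...,0]-ctr[0])<.13)&(abs(P[...,1]-ctr[1])<.13)
    hm=near&(hsv[...,1]>60)&(hsv[...,0]<30)&(P[...,2]>.01)
    Q=P[hm]; print('mallet n',len(Q))
    for lo in np.arange(.0,.18,.02):
        q=Q[(Q[:,2]>lo)&(Q[:,2]<lo+.02)]
        if len(q): print(round(lo,2),len(q),q.mean(0).round(4),np.ptp(q,axis=0).round(3))
    print('maxz',np.sort(Q[:,2])[-5:].round(4))
    # rack region
    near=(P[...,0]>.3)&(P[...,0]<.75)&(P[...,1]>-.2)&(P[...,1]<.12)&(hsv[...,0]<30)&(hsv[...,1]>50)&(P[...,2]<.17)
    Q=P[near]; print('rack z hist',np.histogram(Q[:,2],np.arange(0,.16,.01)))
    # black pads
    m=(hsv[...,2]<70)&(P[...,2]>.08)&(P[...,2]<.15)&(P[...,0]>.35)&(P[...,0]<.75)&(P[...,1]>-.25)&(P[...,1]<.15)
    k,l,st,ce=cv2.connectedComponentsWithStats(m.astype(np.uint8))
    for i in range(1,k):
        if st[i,4]>5: print('pad',ce[i].round(1),st[i],np.median(P[l==i],axis=0).round(4))
    # table z
    g=(hsv[...,0]>60)&(hsv[...,0]<90)&(P[...,0]>.3)&(P[...,0]<.75)&(abs(P[...,1])<.4); print('table',np.nanmedian(P[g],axis=0))
E
```

```text
top tray ((0.4915189743041992, 0.3507312536239624), (0.31147533655166626, 0.34571969509124756), 24.570947647094727) [0.00040918 0.00498653 0.01742847]
mallet n 220
0.0 4 [0.4536 0.3205 0.0186] [0.019 0.005 0.002]
0.02 19 [0.4532 0.3211 0.0297] [0.024 0.012 0.017]
0.04 80 [0.4553 0.3277 0.0515] [0.031 0.029 0.016]
0.06 15 [0.4559 0.3288 0.0697] [0.018 0.007 0.016]
0.08 18 [0.455  0.3289 0.0889] [0.016 0.011 0.02 ]
0.1 16 [0.4553 0.3281 0.1093] [0.015 0.01  0.017]
0.12 15 [0.4555 0.3274 0.1301] [0.014 0.005 0.018]
0.14 53 [0.4565 0.3326 0.1538] [0.017 0.018 0.015]
maxz [0.157  0.1571 0.1574 0.1574 0.1576]
rack z hist (array([ 529,  465,   28,   31,   25,   57,   33,   10,   54, 1078,  126,
          4,    0,    0,    0]), array([0.  , 0.01, 0.02, 0.03, 0.04, 0.05, 0.06, 0.07, 0.08, 0.09, 0.1 ,
       0.11, 0.12, 0.13, 0.14, 0.15]))
pad [367.  152.9] [364 152   8   3  11] [ 0.61   -0.2398  0.0876]
pad [333.6 174.8] [330 171   8   8  51] [ 0.55   -0.1462  0.1051]
pad [254.3 198.6] [251 195   8   8  49] [0.4936 0.0563 0.1031]
table [ 5.21458784e-01 -3.19647786e-03  4.93853241e-07]
scene t
[... 178 characters left out ...]
53 0.0147] [0.022 0.03  0.008]
0.02 38 [0.4677 0.3236 0.0298] [0.023 0.028 0.018]
0.04 50 [0.4661 0.3273 0.0503] [0.033 0.034 0.02 ]
0.06 27 [0.4632 0.3294 0.0718] [0.016 0.018 0.017]
0.08 24 [0.4632 0.3296 0.0904] [0.019 0.015 0.017]
0.1 24 [0.4636 0.3287 0.1097] [0.011 0.012 0.019]
0.12 31 [0.4627 0.3291 0.1304] [0.015 0.018 0.02 ]
0.14 32 [0.4618 0.3306 0.1504] [0.017 0.019 0.016]
maxz [0.1553 0.1556 0.1556 0.1562 0.1571]
rack z hist (array([533, 512,  31,  38,  34,  31,   4,  24, 162, 587,  44,   2,   0,
         0,   0]), array([0.  , 0.01, 0.02, 0.03, 0.04, 0.05, 0.06, 0.07, 0.08, 0.09, 0.1 ,
       0.11, 0.12, 0.13, 0.14, 0.15]))
table [ 6.19998729e-01 -6.03794763e-02  3.89841117e-05]
```

View pics/crop1.png

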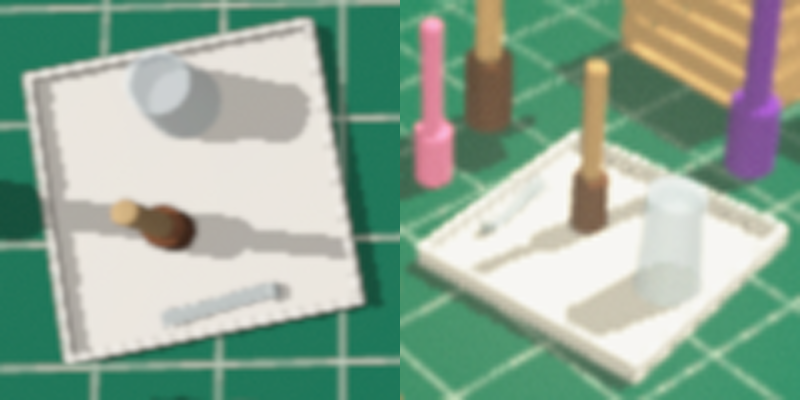

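View pics/crop2.png

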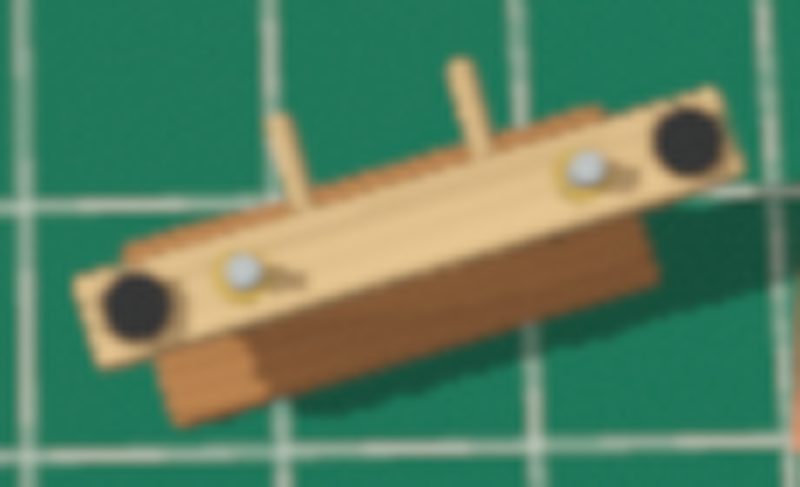

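The crop confirms it: the small brown mallet stands in the white tray with its handle top near crop (125,212). The rail pads are at crop2 (137,307) and (688,143). Next I'll refine the mallet axis, base height, tray frame and neighbours.

```bash
python3 - <<'E'
from h import *
T=load('top');S=load('scene')
for n,c in(('top',T),('scene',S)):
    P=cloud(c); hsv=cv2.cvtColor(c['color'],cv2.COLOR_BGR2HSV)
    near=np.hypot(P[...,0]-.458,P[...,1]-.334)<.03
    q=P[near&(P[...,2]>.1535)]; print(n,'handle top',len(q),q.mean(0).round(4))
    # two-view axis: centre pixel of handle slice -> ray on z plane, at z=.10 slice
    m=near&(P[...,2]>.09)&(P[...,2]<.13); v,u=np.nonzero(m); print('slice ctr on plane .11',onplane(c,[[u.mean(),v.mean()]],P[m][:,2].mean()).round(4))
    # tray outer corners by rim
    m=((hsv[...,1]<50)&(hsv[...,2]>110)&(P[...,2]<.022)&(P[...,2]>.003)&(abs(P[...,0]-.46)<.19)&(abs(P[...,1]-.34)<.19)).astype(np.uint8)
    m=cv2.morphologyEx(m,cv2.MORPH_CLOSE,np.ones((9,9))); m=cv2.morphologyEx(m,cv2.MORPH_OPEN,np.ones((5,5)))
    k,l,st,ce=cv2.connectedComponentsWithStats(m); i=1+np.argmax(st[1:,4])
    cs=cv2.findContours((l==i).astype(np.uint8),0,1)[0][0][:,0]; W=onplane(c,cs,.018)[:,:2].astype(np.float32)
    print('tray',cv2.minAreaRect(W))
    fl=P[(abs(P[...,0]-.44)<.08)&(abs(P[...,1]-.33)<.08)&(hsv[...,1]<50)]; print('floor z',np.median(fl[:,2]))
    # heights of neighbours
    for x,y0 in((.25,.4),(.3,.3),(.45,.5),(.5,.33)):
        m=(np.hypot(P[...,0]-x,P[...,1]-y0)<.09)&(P[...,2]>.06); q=P[m]
        if len(q): j=np.argsort(q[:,2])[-8:]; print((x,y0),q[j].mean(0).round(3))
    # base top: orange wood low
    R=np.array([[.269,.963],[-.963,.269]]) # -> along,across
    e=np.array([-.0564,.2025]);e/=np.linalg.norm(e); nrm=np.array([e[1],-e[0]]); o=np.array([.5218,-.045])
    d=P[...,:2]-o; al=d@e; ac=d@nrm
    m=(abs(al)<.09)&(abs(ac)<.035)&(P[...,2]<.03)&(P[...,2]>.004)&(hsv[...,0]<30)&(hsv[...,1]>60)
    q=P[m]; print('base',len(q),np.percentile(q[:,2],[10,30,50,70,90]).round(4))
    for s in(-.105,.105):
        m=(np.hypot(al-s,ac)<.010)&(P[...,2]>.08); q=P[m]; print('pad',s,len(q),np.median(q,axis=0).round(4))
    for s in(-.085,-.03,.03,.085):
        m=(np.hypot(al-s,ac)<.010)&(P[...,2]>.07); q=P[m]; print('railtop',s,len(q),np.median(q,axis=0).round(4))
    for s in(-.065,.065):
        m=(np.hypot(al-s,ac)<.02)&(P[...,2]>.08); q=P[m]; print('post',s,np.sort(q[:,2])[-6:].round(4))
E
```

```text
top handle top 41 [0.4586 0.3329 0.155 ]
slice ctr on plane .11 [[0.4563 0.3283 0.1093]]
tray ((0.49300089478492737, 0.319820374250412), (0.2899788022041321, 0.24506492912769318), 10.36851978302002)
floor z 0.005007546991827828
(0.25, 0.4) [0.274 0.484 0.345]
(0.3, 0.3) [0.258 0.373 0.211]
(0.45, 0.5) [0.486 0.526 0.208]
(0.5, 0.33) [0.456 0.33  0.157]
base 733 [0.0074 0.0089 0.01   0.0111 0.0129]
pad -0.105 46 [ 0.5497 -0.1464  0.1052]
pad 0.105 51 [0.4934 0.0563 0.1031]
railtop -0.085 52 [ 0.5445 -0.1278  0.0973]
railtop -0.03 46 [ 0.5298 -0.0739  0.0967]
railtop 0.03 50 [ 0.5133 -0.0162  0.0956]
railtop 0.085 48 [0.4988 0.0361 0.0955]
post -0.065 [0.1157 0.1158 0.1166 0.1167 0.1168 0.1173]
post 0.065 [0.1149 0.1151 0.1155 0.1156 0.1167 0.1169]
scene handle top 13 [0.4597 0.3324 0.1553]
slice ctr on plane .11 [[0.4629 0.329  0.1099]]
tray ((0.4882383942604065, 0.31850093603134155), (0.2707047164440155, 0.27132347226142883), 10.390320777893066)
floor z 0.005594843878892796
(0.25, 0.4) [0.275 0.485 0.364]
(0.3, 0.3) [0.263 0.375 0.21 ]
(0.45, 0.5) [0.487 0.521 0.206]
(0.5, 0.33) [0.461 0.334 0.156]
base 783 [0.0084 0.0096 0.0104 0.0113 0.0131]
pad -0.105 28 [ 0.5505 -0.1463  0.1048]
pad 0.105 20 [0.4951 0.0546 0.1034]
railtop -0.085 20 [ 0.5458 -0.1251  0.0971]
railtop -0.03 22 [ 0.5296 -0.0732  0.0962]
railtop 0.03 21 [ 0.5138 -0.0167  0.0963]
railtop 0.085 23 [0.5002 0.0397 0.0966]
post -0.065 [0.1138 0.1139 0.1144 0.1146 0.1151 0.1164]
post 0.065 [0.1146 0.1149 0.1151 0.1159 0.1159 0.1163]
```

Request:
carry_out(
  commands=[
    [0,0,-1,0],
    [-0.74,-0.42,0,0],
    [-0.74,-0.42,0,0],
    [-0.74,-0.42,0,0],
    [-0.74,-0.42,0,0],
    [-0.74,-0.42,0,0],
    [-0.74,-0.42,0,0],
    [-0.74,-0.4,0,0],
  ],
  jaw=0.8,
  squeeze=45,
)

```text
clock: 0.9
position: [0.4579, 0.3326, 0.2871]
ee_rot: [-179.9, -0.0, 153.4]
contact_force: [0.8, -0.1, 0.2]
grip_width: 0.0744
grasp_force: 0.0
```

Request:
carry_out(
  commands=[
    [0,0,0,0],
    [0,0,0,0],
    [0,0,0,0],
  ],
)

```text
clock: 1.2
position: [0.4562, 0.3359, 0.2871]
ee_rot: [-180.0, -0.1, 153.5]
contact_force: [-1.4, -0.1, 0.5]
grip_width: 0.0745
grasp_force: 0.0
```

Request:
carry_out(
  commands=[
    [0,0,0.8,0],
    [0,0,0.8,0],
    [0,0,0.8,0],
    [0,0,0.6,0],
    [0,0,0.4,0],
    [0,0,0,0],
    [0,0,0,0],
  ],
)

```text
clock: 1.9
position: [0.4567, 0.336, 0.1176]
ee_rot: [180.0, -0.0, 153.5]
contact_force: [-0.6, 1.6, -0.7]
grip_width: 0.0745
grasp_force: 0.0
```

Request:
carry_out(
  commands=[
    [0,0,0,0],
    [0,0,0,0],
    [0,0,0,0],
    [0,0,0,0],
    [0,0,0,0],
    [0,0,0,0],
    [0,0,0,0],
  ],
  jaw=0,
  squeeze=45,
)

```text
clock: 2.6
position: [0.4574, 0.3344, 0.1175]
ee_rot: [-180.0, -0.0, 153.4]
contact_force: [0.1, -0.4, -0.0]
grip_width: 0.0231
grasp_force: 0.0
```

Request:
carry_out(
  commands=[
    [0,0,0,0],
    [0,0,0,0],
    [0,0,0,0],
    [0,0,0,0],
  ],
)

```text
clock: 3.0
position: [0.4574, 0.3344, 0.1174]
ee_rot: [-180.0, -0.0, 153.4]
contact_force: [-0.1, 0.2, -0.4]
grip_width: 0.0192
grasp_force: 45.0
```

Request:
carry_out(
  commands=[
    [0,0,-0.2,0],
    [0,0,-0.5,0],
    [0,0,-0.8,0],
    [0,0,-0.8,0],
    [0,0,-0.7,0],
    [0,0,0,0],
    [0,0,0,0],
    [0,0,0,0],
  ],
)

```text
clock: 3.8
position: [0.4563, 0.3336, 0.2659]
ee_rot: [-179.8, -0.1, 153.4]
contact_force: [-0.3, -0.2, -2.0]
grip_width: 0.0198
grasp_force: 45.0
```

```bash
python3 - <<'E'
from h import *
for n in('scene','top'):
    c=grab(n)
    P=cloud(c); hsv=cv2.cvtColor(c['color'],cv2.COLOR_BGR2HSV)
    m=(np.hypot(P[...,0]-.458,P[...,1]-.334)<.04)&(hsv[...,0]<30)&(hsv[...,1]>60)&(P[...,2]>.12)
    Q=P[m]
    for lo in np.arange(.12,.24,.015):
        q=Q[(Q[:,2]>lo)&(Q[:,2]<lo+.015)]
        if len(q): print(n,round(lo,3),len(q),q.mean(0).round(4))
    print(np.sort(Q[:,2])[:6])
p=[];f=[]
for i in range(6):
    s=read_state(); p.append(s['position']); f.append(s['contact_force']); camera('top')
print(np.mean(p,0),np.std(p,0),np.mean(f,0),np.std(f,0),s['ee_rot'],s['grip_width'],s['grasp_force'],s['qpos'].round(1))
cv2.imwrite('pics/held.png',cv2.resize(load('scene')['color'][80:230,220:400],(720,600),interpolation=cv2.INTER_CUBIC))
E
```

```text
scene 0.15 26 [0.4667 0.3246 0.1598]
scene 0.165 36 [0.4662 0.3231 0.1723]
scene 0.18 42 [0.4658 0.3224 0.1876]
scene 0.195 44 [0.4627 0.3267 0.2015]
scene 0.21 21 [0.4617 0.3277 0.2172]
scene 0.225 23 [0.4611 0.3281 0.2325]
[0.15420543 0.15463275 0.15527217 0.15576713 0.15619849 0.15723011]
top 0.195 23 [0.4534 0.331  0.2018]
top 0.21 2 [0.4631 0.325  0.22  ]
[0.19917894 0.19926232 0.19987974 0.19989439 0.20007658 0.20021375]
[0.45691002 0.33404612 0.2661515 ] [0.00027944 0.00018504 0.00042669] [ 0.17674058 -0.2966828  -1.83105307] [0.37365049 0.66241698 0.62570143] [-1.79932244e+02 -2.98349970e-02  1.53370785e+02] 0.020050663701877167 44.99442994594574 [-39.1  26.1   1.2  93.3  -0.6  60.6  25.6]
```

View pics/held.png

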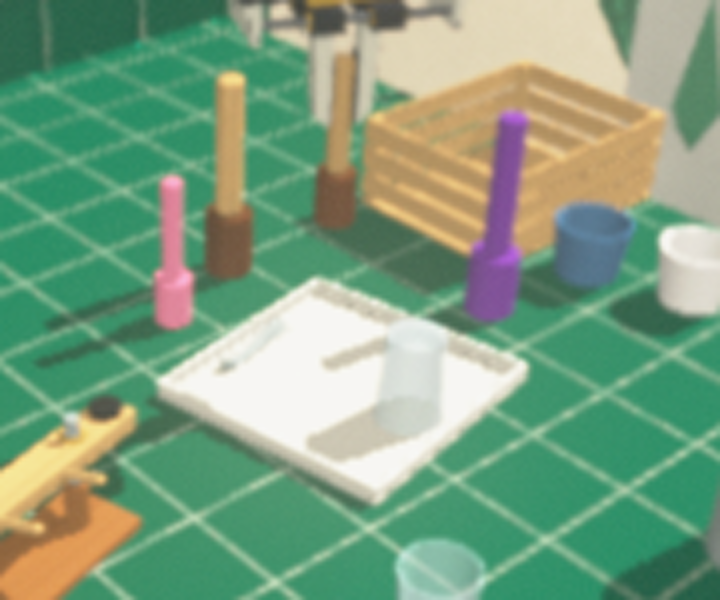

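Mallet is held upright, face at z≈0.154. Next I go over the left pad.

Request:
carry_out(
  commands=[
    [-0.45,-0.66,0,0],
    [-0.45,-0.66,0,0],
    [-0.45,-0.66,0,0],
    [-0.45,-0.66,0,0],
    [-0.45,-0.66,0,0],
    [-0.45,-0.66,0,0],
    [-0.45,-0.68,0,0],
    [0,0,0,0],
  ],
)

```text
clock: 5.0
position: [0.4949, 0.0484, 0.2677]
ee_rot: [-179.8, 0.2, 152.7]
contact_force: [0.6, 0.2, -1.6]
grip_width: 0.0192
grasp_force: 45.0
```

Request:
carry_out(
  commands=[
    [0,0,0.4,0],
    [0,0,0.34,0],
    [0,0,0.12,0],
    [0,0,0,0],
    [0,0,0,0],
    [0,0,0,0],
  ],
)

```text
clock: 5.6
position: [0.4949, 0.0567, 0.2253]
ee_rot: [179.9, 0.1, 153.4]
contact_force: [-0.4, 0.0, -2.8]
grip_width: 0.0196
grasp_force: 45.0
```

```bash
cat > st.py <<'E'
from h import *
p=[];f=[]
for i in range(6):
    s=read_state(); p.append(s['position']); f.append(s['contact_force']); camera('top')
print(s['clock'],np.mean(p,0).round(4),np.mean(f,0).round(2),np.round(f,1)[:,2],s['ee_rot'].round(2),s['qpos'].round(1))
E
python3 st.py
```

```text
5.85 [0.4946 0.0566 0.2251] [-0.16 -0.17 -1.63] [-2.8 -1.9 -1.4 -1.5 -1.3 -0.9] [1.7998e+02 3.0000e-02 1.5337e+02] [-12.3  22.6   4.5 107.4  -2.3  50.   56.7]
```

Request:
carry_out(
  commands=[
    [0,0,0.04,0],
    [0,0,0.04,0],
    [0,0,0.03,0],
    [0,0,0.03,0],
    [0,0,0,0],
  ],
)

```text
clock: 6.4
position: [0.4941, 0.0564, 0.2171]
ee_rot: [-180.0, -0.0, 153.4]
contact_force: [0.6, 0.3, -1.6]
grip_width: 0.0193
grasp_force: 45.0
```

Request:
carry_out(
  commands=[
    [0,0,0.02,0],
    [0,0,0.02,0],
    [0,0,0,0],
  ],
)

```text
clock: 6.7
position: [0.4943, 0.0565, 0.2156]
ee_rot: [180.0, 0.0, 153.4]
contact_force: [0.6, 0.6, -0.4]
grip_width: 0.0195
grasp_force: 45.0
```

Request:
carry_out(
  commands=[
    [0,0,0.02,0],
    [0,0,0.0,0],
  ],
)

```text
clock: 6.9
position: [0.4944, 0.0565, 0.215]
ee_rot: [180.0, 0.0, 153.4]
contact_force: [-1.4, 0.0, 3.1]
grip_width: 0.0195
grasp_force: 45.0
```

Request:
carry_out(
  commands=[
    [0,0,0.02,0],
    [0,0,0.02,0],
    [0,0,0,0],
  ],
)

```text
clock: 7.2
position: [0.4945, 0.0566, 0.2134]
ee_rot: [180.0, 0.0, 153.4]
contact_force: [-1.4, -0.5, 7.6]
grip_width: 0.0193
grasp_force: 45.0
```

Request:
carry_out(
  commands=[
    [0,0,0.02,0],
    [0,0,0.02,0],
    [0,0,0,0],
  ],
)

```text
clock: 7.5
position: [0.4944, 0.0568, 0.2114]
ee_rot: [179.9, 0.0, 153.4]
contact_force: [-1.9, 0.2, 7.2]
grip_width: 0.0196
grasp_force: 45.0
```

Request:
carry_out(
  commands=[
    [0,0,0.02,0],
    [0,0,0.02,0],
    [0,0,0,0],
  ],
)

```text
clock: 7.8
position: [0.4944, 0.057, 0.2095]
ee_rot: [179.9, 0.0, 153.4]
contact_force: [-1.4, 0.6, 7.4]
grip_width: 0.0196
grasp_force: 45.0
```

Request:
carry_out(
  commands=[
    [0,0,0.02,0],
    [0,0,0,0],
  ],
)

```text
clock: 8.0
position: [0.4944, 0.0571, 0.2085]
ee_rot: [179.9, 0.0, 153.4]
contact_force: [-1.7, 0.5, 7.1]
grip_width: 0.0193
grasp_force: 45.0
```

Request:
carry_out(
  commands=[
    [0,0,-0.4,0],
    [0,0,-0.4,0],
    [-0.47,-0.52,0,0],
    [-0.47,-0.52,0,0],
    [-0.47,-0.52,0,0],
    [-0.47,-0.52,0,0],
    [-0.47,-0.52,0,0],
    [-0.46,-0.53,0,0],
  ],
)

```text
clock: 8.8
position: [0.5498, -0.1476, 0.2467]
ee_rot: [-180.0, -0.0, 153.4]
contact_force: [0.1, 0.6, -1.3]
grip_width: 0.0196
grasp_force: 45.0
```

Request:
carry_out(
  commands=[
    [0,0,0,0],
    [0,0,0.4,0],
    [0,0,0.1,0],
    [0,0,0,0],
    [0,0,0,0],
  ],
)

```text
clock: 9.3
position: [0.5499, -0.1459, 0.2226]
ee_rot: [180.0, 0.0, 153.4]
contact_force: [0.5, -0.3, -2.3]
grip_width: 0.0196
grasp_force: 45.0
```

```bash
python3 st.py
```

```text
9.55 [ 0.5501 -0.1462  0.223 ] [-0.16 -0.23 -1.97] [-2.3 -1.6 -2.2 -1.3 -1.9 -2.4] [1.7999e+02 7.0000e-02 1.5338e+02] [ 8.4 28.8  6.6 96.7 -3.9 54.6 79.9]
```

Request:
carry_out(
  commands=[
    [0,0,0.03,0],
    [0,0,0.03,0],
    [0,0,0.02,0],
    [0,0,0.02,0],
    [0,0,0.02,0],
    [0,0,0,0],
  ],
)

```text
clock: 10.2
position: [0.5499, -0.1466, 0.2175]
ee_rot: [180.0, 0.1, 153.4]
contact_force: [-1.6, 0.7, 5.0]
grip_width: 0.0195
grasp_force: 45.0
```

Request:
carry_out(
  commands=[
    [0,0,0.02,0],
    [0,0,0.02,0],
    [0,0,0,0],
  ],
)

```text
clock: 10.5
position: [0.55, -0.1468, 0.2157]
ee_rot: [-180.0, 0.1, 153.4]
contact_force: [-1.6, 1.0, 6.3]
grip_width: 0.0192
grasp_force: 45.0
```

Request:
carry_out(
  commands=[
    [0,0,0.02,0],
    [0,0,0.02,0],
    [0,0,0,0],
  ],
)

```text
clock: 10.8
position: [0.55, -0.147, 0.2138]
ee_rot: [-180.0, 0.1, 153.4]
contact_force: [-2.0, 0.7, 6.4]
grip_width: 0.0198
grasp_force: 45.0
```

Request:
carry_out(
  commands=[
    [0,0,0.02,0],
    [0,0,0.02,0],
    [0,0,0.02,0],
    [0,0,0.02,0],
    [0,0,0,0],
  ],
)

```text
clock: 11.3
position: [0.5501, -0.1475, 0.21]
ee_rot: [-180.0, 0.1, 153.3]
contact_force: [-2.7, -1.1, 7.1]
grip_width: 0.0194
grasp_force: 45.0
```

Request:
carry_out(
  commands=[
    [0,0,0.02,0],
    [0,0,0.02,0],
    [0,0,0.02,0],
    [0,0,0,0],
  ],
)

```text
clock: 11.7
position: [0.5502, -0.1478, 0.2072]
ee_rot: [-179.9, 0.2, 153.3]
contact_force: [-1.4, -1.1, 7.3]
grip_width: 0.0197
grasp_force: 45.0
```

Request:
carry_out(
  commands=[
    [0,0,0.02,0],
    [0,0,0.02,0],
    [0,0,0,0],
  ],
)

```text
clock: 12.0
position: [0.5503, -0.1481, 0.2052]
ee_rot: [-179.9, 0.2, 153.3]
contact_force: [-1.7, -0.7, 8.1]
grip_width: 0.0194
grasp_force: 45.0
```

Request:
carry_out(
  commands=[
    [0,0,0.02,0],
    [0,0,0,0],
  ],
)

```text
clock: 12.2
position: [0.5503, -0.1482, 0.2043]
ee_rot: [-179.9, 0.2, 153.3]
contact_force: [-2.2, -1.5, 7.6]
grip_width: 0.0197
grasp_force: 45.0
```

Request:
carry_out(
  commands=[
    [0,0,0.02,0],
    [0,0,0,0],
  ],
)

```text
clock: 12.4
position: [0.5503, -0.1483, 0.2033]
ee_rot: [-179.9, 0.2, 153.3]
contact_force: [-1.1, -1.0, 8.1]
grip_width: 0.0199
grasp_force: 45.0
```

Request:
carry_out(
  commands=[
    [0,0,-0.5,0],
    [0,0,-0.4,0],
    [0.47,0.52,0,0],
    [0.47,0.52,0,0],
    [0.47,0.52,0,0],
    [0.47,0.52,0,0],
    [0.47,0.52,0,0],
    [0.46,0.53,0,0],
  ],
)

```text
clock: 13.2
position: [0.4935, 0.0577, 0.2461]
ee_rot: [-180.0, -0.0, 153.4]
contact_force: [0.5, 0.3, -1.8]
grip_width: 0.0196
grasp_force: 45.0
```

Request:
carry_out(
  commands=[
    [0,0,0,0],
    [0,0,0.4,0],
    [0,0,0.2,0],
    [0,0,0,0],
    [0,0,0,0],
  ],
)

```text
clock: 13.7
position: [0.4944, 0.0559, 0.2164]
ee_rot: [-180.0, -0.0, 153.3]
contact_force: [0.2, 0.2, -2.1]
grip_width: 0.0194
grasp_force: 45.0
```

```bash
python3 st.py
```

```text
13.95 [0.4947 0.0561 0.2169] [-0.17 -0.45 -1.72] [-2.1 -1.7 -2.  -1.8 -1.5 -1.2] [1.7996e+02 5.0000e-02 1.5335e+02] [-12.4  23.2   4.7 108.   -2.5  48.8  56.9]
```

Request:
carry_out(
  commands=[
    [0,0,0.03,0],
    [0,0,0.03,0],
    [0,0,0.03,0],
    [0,0,0.02,0],
    [0,0,0.02,0],
    [0,0,0,0],
  ],
)

```text
clock: 14.6
position: [0.4945, 0.0566, 0.2109]
ee_rot: [180.0, 0.0, 153.4]
contact_force: [-2.4, -0.3, 6.8]
grip_width: 0.0194
grasp_force: 45.0
```

Request:
carry_out(
  commands=[
    [0,0,0.02,0],
    [0,0,0.02,0],
    [0,0,0,0],
  ],
)

```text
clock: 14.9
position: [0.4944, 0.0569, 0.209]
ee_rot: [179.9, 0.0, 153.4]
contact_force: [-1.7, 0.4, 5.7]
grip_width: 0.0196
grasp_force: 45.0
```

Request:
carry_out(
  commands=[
    [0,0,0.02,0],
    [0,0,0.02,0],
    [0,0,0,0],
  ],
)

```text
clock: 15.2
position: [0.4943, 0.0571, 0.207]
ee_rot: [179.9, 0.0, 153.4]
contact_force: [-2.1, 0.8, 6.2]
grip_width: 0.0196
grasp_force: 45.0
```

Request:
carry_out(
  commands=[
    [0,0,0.02,0],
    [0,0,0.02,0],
    [0,0,0.02,0],
    [0,0,0.02,0],
    [0,0,0,0],
  ],
)

```text
clock: 15.7
position: [0.4942, 0.0576, 0.2031]
ee_rot: [179.9, -0.0, 153.4]
contact_force: [-1.9, 2.6, 7.5]
grip_width: 0.0199
grasp_force: 45.0
```

Request:
carry_out(
  commands=[
    [0,0,0.02,0],
    [0,0,0.02,0],
    [0,0,0,0],
  ],
)

```text
clock: 16.0
position: [0.4942, 0.0578, 0.2012]
ee_rot: [179.9, -0.0, 153.4]
contact_force: [-3.0, 1.9, 7.4]
grip_width: 0.0198
grasp_force: 45.0
```

Request:
carry_out(
  commands=[
    [0,0,0.02,0],
    [0,0,0,0],
  ],
)

```text
clock: 16.2
position: [0.4942, 0.0579, 0.2002]
ee_rot: [179.9, -0.0, 153.4]
contact_force: [-2.4, 1.5, 7.7]
grip_width: 0.0194
grasp_force: 45.0
```

Request:
carry_out(
  commands=[
    [0,0,-0.5,0],
    [0,0,-0.4,0],
    [-0.47,-0.52,0,0],
    [-0.47,-0.52,0,0],
    [-0.47,-0.52,0,0],
    [-0.47,-0.52,0,0],
    [-0.47,-0.52,0,0],
    [-0.46,-0.53,0,0],
  ],
)

```text
clock: 17.0
position: [0.5498, -0.1476, 0.2435]
ee_rot: [-180.0, -0.0, 153.4]
contact_force: [0.1, -0.4, -0.6]
grip_width: 0.0191
grasp_force: 45.0
```

Request:
carry_out(
  commands=[
    [0,0,0,0],
    [0,0,0.4,0],
    [0,0,0.1,0],
    [0,0,0,0],
    [0,0,0,0],
  ],
)

```text
clock: 17.5
position: [0.5499, -0.1459, 0.2193]
ee_rot: [180.0, 0.0, 153.4]
contact_force: [0.7, -0.3, -1.5]
grip_width: 0.0195
grasp_force: 45.0
```

```bash
python3 st.py
```

```text
17.75 [ 0.5501 -0.1462  0.2196] [ 0.25 -0.25 -1.6 ] [-1.5 -1.6 -1.2 -0.7 -2.2 -2.3] [1.7999e+02 6.0000e-02 1.5338e+02] [ 8.3 29.1  6.8 97.  -4.1 54.1 80. ]
```

Request:
carry_out(
  commands=[
    [0,0,0.04,0],
    [0,0,0.04,0],
    [0,0,0.04,0],
    [0,0,0.04,0],
    [0,0,0.03,0],
    [0,0,0.02,0],
    [0,0,0,0],
  ],
)

```text
clock: 18.5
position: [0.5496, -0.1464, 0.2083]
ee_rot: [-180.0, -0.0, 153.4]
contact_force: [-0.2, 0.1, -2.5]
grip_width: 0.0194
grasp_force: 45.0
```

Request:
carry_out(
  commands=[
    [0,0,0.02,0],
    [0,0,0.02,0],
    [0,0,0,0],
  ],
)

```text
clock: 18.8
position: [0.5499, -0.1465, 0.207]
ee_rot: [180.0, 0.0, 153.4]
contact_force: [-0.7, 0.3, 2.2]
grip_width: 0.0195
grasp_force: 45.0
```

Request:
carry_out(
  commands=[
    [0,0,0.02,0],
    [0,0,0.02,0],
    [0,0,0,0],
  ],
)

```text
clock: 19.1
position: [0.55, -0.1466, 0.2055]
ee_rot: [180.0, 0.1, 153.4]
contact_force: [-1.3, -0.3, 5.5]
grip_width: 0.0199
grasp_force: 45.0
```

As predicted (contact ≈ .2075). Continue.

Request:
carry_out(
  commands=[
    [0,0,0.02,0],
    [0,0,0.02,0],
    [0,0,0.02,0],
    [0,0,0,0],
  ],
)

```text
clock: 19.5
position: [0.5501, -0.147, 0.2027]
ee_rot: [-180.0, 0.1, 153.4]
contact_force: [-2.4, -0.4, 6.1]
grip_width: 0.0198
grasp_force: 45.0
```

Request:
carry_out(
  commands=[
    [0,0,0.02,0],
    [0,0,0.02,0],
    [0,0,0,0],
  ],
)

```text
clock: 19.8
position: [0.5501, -0.1472, 0.2008]
ee_rot: [-180.0, 0.1, 153.4]
contact_force: [-1.4, -0.6, 6.0]
grip_width: 0.0195
grasp_force: 45.0
```

Request:
carry_out(
  commands=[
    [0,0,0.02,0],
    [0,0,0.02,0],
    [0,0,0,0],
  ],
)

```text
clock: 20.1
position: [0.5502, -0.1475, 0.199]
ee_rot: [-180.0, 0.1, 153.3]
contact_force: [-2.2, -0.1, 7.6]
grip_width: 0.0196
grasp_force: 45.0
```

Request:
carry_out(
  commands=[
    [0,0,0.02,0],
    [0,0,0,0],
  ],
)

```text
clock: 20.3
position: [0.5502, -0.1476, 0.198]
ee_rot: [-180.0, 0.2, 153.3]
contact_force: [-1.3, -0.2, 6.4]
grip_width: 0.0192
grasp_force: 45.0
```

Request:
carry_out(
  commands=[
    [0,0,-0.5,0],
    [0,0,-0.5,0],
    [0.47,0.52,0,0],
    [0.47,0.52,0,0],
    [0.47,0.52,0,0],
    [0.47,0.52,0,0],
    [0.47,0.52,0,0],
    [0.46,0.53,0,0],
  ],
)

```text
clock: 21.1
position: [0.4935, 0.0577, 0.246]
ee_rot: [-180.0, -0.0, 153.4]
contact_force: [1.0, 0.5, -2.4]
grip_width: 0.0194
grasp_force: 45.0
```

Request:
carry_out(
  commands=[
    [0,0,0,0],
    [0,0,0.4,0],
    [0,0,0.3,0],
    [0,0,0,0],
    [0,0,0,0],
  ],
)

```text
clock: 21.6
position: [0.4944, 0.056, 0.2114]
ee_rot: [-180.0, -0.0, 153.3]
contact_force: [-0.5, -1.1, -1.6]
grip_width: 0.0196
grasp_force: 45.0
```

```bash
python3 st.py
```

```text
21.85 [0.4948 0.0562 0.212 ] [-0.08 -0.16 -1.8 ] [-1.6 -1.7 -1.7 -1.1 -2.3 -2.2] [1.7995e+02 7.0000e-02 1.5336e+02] [-12.5  23.6   4.9 108.4  -2.6  48.1  57.1]
```

Contact expected ≈ .2035; home (loaded) ≈ .195.

Request:
carry_out(
  commands=[
    [0,0,0.04,0],
    [0,0,0.04,0],
    [0,0,0.03,0],
    [0,0,0.02,0],
    [0,0,0.02,0],
    [0,0,0,0],
  ],
)

```text
clock: 22.5
position: [0.4942, 0.0565, 0.2038]
ee_rot: [-180.0, -0.0, 153.4]
contact_force: [0.8, -0.5, -2.2]
grip_width: 0.0195
grasp_force: 45.0
```

Request:
carry_out(
  commands=[
    [0,0,0.02,0],
    [0,0,0.02,0],
    [0,0,0,0],
  ],
)

```text
clock: 22.8
position: [0.4944, 0.0564, 0.2026]
ee_rot: [180.0, 0.0, 153.4]
contact_force: [-1.3, -0.5, 4.0]
grip_width: 0.0195
grasp_force: 45.0
```

Request:
carry_out(
  commands=[
    [0,0,0.02,0],
    [0,0,0.02,0],
    [0,0,0,0],
  ],
)

```text
clock: 23.1
position: [0.4944, 0.0566, 0.2007]
ee_rot: [180.0, 0.0, 153.4]
contact_force: [-1.1, -0.2, 6.0]
grip_width: 0.0196
grasp_force: 45.0
```

Request:
carry_out(
  commands=[
    [0,0,0.02,0],
    [0,0,0,0],
  ],
)

```text
clock: 23.3
position: [0.4944, 0.0568, 0.1997]
ee_rot: [180.0, 0.0, 153.4]
contact_force: [-1.5, 0.0, 6.5]
grip_width: 0.0192
grasp_force: 45.0
```

Request:
carry_out(
  commands=[
    [0,0,0.02,0],
    [0,0,0.02,0],
    [0,0,0,0],
  ],
)

```text
clock: 23.6
position: [0.4943, 0.057, 0.1979]
ee_rot: [179.9, 0.0, 153.4]
contact_force: [-1.3, 0.9, 8.3]
grip_width: 0.0196
grasp_force: 45.0
```

Request:
carry_out(
  commands=[
    [0,0,0.02,0],
    [0,0,0,0],
  ],
)

```text
clock: 23.8
position: [0.4943, 0.0571, 0.1969]
ee_rot: [179.9, 0.0, 153.4]
contact_force: [-1.8, 0.8, 7.1]
grip_width: 0.0195
grasp_force: 45.0
```

Request:
carry_out(
  commands=[
    [0,0,0.015,0],
    [0,0,0,0],
  ],
)

```text
clock: 24.0
position: [0.4943, 0.0572, 0.1962]
ee_rot: [179.9, 0.0, 153.4]
contact_force: [-2.4, 0.8, 7.6]
grip_width: 0.0194
grasp_force: 45.0
```

Request:
carry_out(
  commands=[
    [0,0,0.015,0],
    [0,0,0,0],
  ],
)

```text
clock: 24.2
position: [0.4943, 0.0573, 0.1954]
ee_rot: [179.9, -0.0, 153.4]
contact_force: [-2.5, 1.3, 7.7]
grip_width: 0.0195
grasp_force: 45.0
```

Request:
carry_out(
  commands=[
    [0,0,0.012,0],
    [0,0,0,0],
  ],
)

```text
clock: 24.4
position: [0.4943, 0.0573, 0.1948]
ee_rot: [179.9, -0.0, 153.4]
contact_force: [-2.5, 1.7, 8.0]
grip_width: 0.0196
grasp_force: 45.0
```

Request:
carry_out(
  commands=[
    [0,0,0.012,0],
    [0,0,0,0],
  ],
)

```text
clock: 24.6
position: [0.4943, 0.0574, 0.1943]
ee_rot: [179.9, -0.0, 153.4]
contact_force: [-3.7, 0.7, 7.7]
grip_width: 0.0194
grasp_force: 45.0
```

Request:
carry_out(
  commands=[
    [0,0,0.012,0],
    [0,0,0,0],
  ],
)

```text
clock: 24.8
position: [0.4943, 0.0574, 0.1938]
ee_rot: [179.9, -0.0, 153.4]
contact_force: [-2.0, 0.8, 8.9]
grip_width: 0.0193
grasp_force: 45.0
```

Request:
carry_out(
  commands=[
    [0,0,0.01,0],
    [0,0,0,0],
  ],
)

```text
clock: 25.0
position: [0.4943, 0.0574, 0.1935]
ee_rot: [179.9, -0.0, 153.4]
contact_force: [-2.6, 1.2, 10.4]
grip_width: 0.0194
grasp_force: 45.0
```

Request:
carry_out(
  commands=[
    [0,0,0.01,0],
    [0,0,0,0],
  ],
)

```text
clock: 25.2
position: [0.4943, 0.0574, 0.1932]
ee_rot: [179.9, -0.0, 153.4]
contact_force: [-3.9, 1.3, 11.8]
grip_width: 0.0193
grasp_force: 45.0
```

Left stands firm. Next the right.

Request:
carry_out(
  commands=[
    [0,0,-0.5,0],
    [0,0,-0.5,0],
    [-0.47,-0.52,0,0],
    [-0.47,-0.52,0,0],
    [-0.47,-0.52,0,0],
    [-0.47,-0.52,0,0],
    [-0.47,-0.52,0,0],
    [-0.46,-0.53,0,0],
  ],
)

```text
clock: 26.0
position: [0.5498, -0.1476, 0.2409]
ee_rot: [-180.0, -0.0, 153.4]
contact_force: [0.2, -0.5, -1.8]
grip_width: 0.0194
grasp_force: 45.0
```

Request:
carry_out(
  commands=[
    [0,0,0,0],
    [0,0,0.4,0],
    [0,0,0.2,0],
    [0,0,0,0],
    [0,0,0,0],
  ],
)

```text
clock: 26.5
position: [0.5497, -0.1458, 0.2115]
ee_rot: [-180.0, -0.0, 153.4]
contact_force: [0.3, -0.2, -1.1]
grip_width: 0.0193
grasp_force: 45.0
```

```bash
python3 st.py
```

```text
26.75 [ 0.5501 -0.1462  0.2122] [ 0.31  0.08 -1.93] [-1.1 -2.1 -2.3 -2.1 -1.8 -2.3] [1.7998e+02 7.0000e-02 1.5339e+02] [ 8.3 29.5  6.8 97.5 -4.2 53.2 80.1]
```

Request:
carry_out(
  commands=[
    [0,0,0.04,0],
    [0,0,0.04,0],
    [0,0,0.04,0],
    [0,0,0.03,0],
    [0,0,0.03,0],
    [0,0,0.02,0],
    [0,0,0,0],
  ],
)

```text
clock: 27.5
position: [0.5496, -0.1464, 0.2016]
ee_rot: [-180.0, -0.0, 153.4]
contact_force: [-0.4, 0.7, -1.4]
grip_width: 0.0197
grasp_force: 45.0
```

Request:
carry_out(
  commands=[
    [0,0,0.02,0],
    [0,0,0.02,0],
    [0,0,0,0],
  ],
)

```text
clock: 27.8
position: [0.5498, -0.1465, 0.2005]
ee_rot: [180.0, 0.0, 153.4]
contact_force: [-1.8, 1.3, 5.2]
grip_width: 0.0194
grasp_force: 45.0
```

Request:
carry_out(
  commands=[
    [0,0,0.02,0],
    [0,0,0,0],
  ],
)

```text
clock: 28.0
position: [0.5498, -0.1466, 0.1996]
ee_rot: [180.0, 0.1, 153.4]
contact_force: [-1.9, 0.7, 6.0]
grip_width: 0.0194
grasp_force: 45.0
```

Request:
carry_out(
  commands=[
    [0,0,0.015,0],
    [0,0,0,0],
  ],
)

```text
clock: 28.2
position: [0.5498, -0.1467, 0.1989]
ee_rot: [-180.0, 0.1, 153.4]
contact_force: [-2.5, 0.2, 6.3]
grip_width: 0.0194
grasp_force: 45.0
```

Request:
carry_out(
  commands=[
    [0,0,0.015,0],
    [0,0,0.015,0],
    [0,0,0,0],
  ],
)

```text
clock: 28.5
position: [0.5499, -0.1468, 0.1975]
ee_rot: [-180.0, 0.1, 153.4]
contact_force: [-1.8, -0.4, 6.2]
grip_width: 0.0191
grasp_force: 45.0
```

Request:
carry_out(
  commands=[
    [0,0,0.015,0],
    [0,0,0,0],
  ],
)

```text
clock: 28.7
position: [0.5499, -0.1469, 0.1967]
ee_rot: [-180.0, 0.1, 153.4]
contact_force: [-1.9, -0.3, 6.1]
grip_width: 0.0194
grasp_force: 45.0
```

Request:
carry_out(
  commands=[
    [0,0,0.015,0],
    [0,0,0,0],
  ],
)

```text
clock: 28.9
position: [0.5499, -0.147, 0.196]
ee_rot: [-180.0, 0.1, 153.4]
contact_force: [-1.5, -0.1, 7.5]
grip_width: 0.0195
grasp_force: 45.0
```

Request:
carry_out(
  commands=[
    [0,0,0.012,0],
    [0,0,0,0],
  ],
)

```text
clock: 29.1
position: [0.5499, -0.1471, 0.1955]
ee_rot: [-180.0, 0.1, 153.4]
contact_force: [-3.2, -0.2, 7.0]
grip_width: 0.0193
grasp_force: 45.0
```

Request:
carry_out(
  commands=[
    [0,0,0.012,0],
    [0,0,0,0],
  ],
)

```text
clock: 29.3
position: [0.55, -0.1471, 0.1951]
ee_rot: [-180.0, 0.1, 153.4]
contact_force: [-1.9, -0.3, 7.5]
grip_width: 0.0194
grasp_force: 45.0
```

Request:
carry_out(
  commands=[
    [0,0,0.012,0],
    [0,0,0,0],
  ],
)

```text
clock: 29.5
position: [0.55, -0.1471, 0.1948]
ee_rot: [-180.0, 0.1, 153.4]
contact_force: [-1.6, 0.4, 8.8]
grip_width: 0.0197
grasp_force: 45.0
```

Request:
carry_out(
  commands=[
    [0,0,0.01,0],
    [0,0,0,0],
  ],
)

```text
clock: 29.7
position: [0.55, -0.1472, 0.1945]
ee_rot: [-180.0, 0.1, 153.4]
contact_force: [-2.3, -0.3, 9.8]
grip_width: 0.0196
grasp_force: 45.0
```

Request:
carry_out(
  commands=[
    [0,0,0.01,0],
    [0,0,0,0],
  ],
)

```text
clock: 29.9
position: [0.5501, -0.1472, 0.1943]
ee_rot: [-180.0, 0.1, 153.4]
contact_force: [-3.6, 1.2, 10.6]
grip_width: 0.0196
grasp_force: 45.0
```

Request:
carry_out(
  commands=[
    [0,0,-0.5,0],
    [0,0,-0.5,0],
    [0,0,0,0],
  ],
)

```text
clock: 30.2
position: [0.5519, -0.1471, 0.2449]
ee_rot: [179.9, 0.4, 153.4]
contact_force: [-0.7, 0.7, -1.6]
grip_width: 0.0195
grasp_force: 45.0
```

```bash
python3 - <<'E'
from h import *
e=np.array([-.0564,.2025]);e/=np.linalg.norm(e); nrm=np.array([e[1],-e[0]]); o=np.array([.5218,-.045])
for n in('top','scene'):
    c=grab(n); P=cloud(c); d=P[...,:2]-o; al=d@e; ac=d@nrm
    for s in(-.105,-.085,.085,.105):
        m=(np.hypot(al-s,ac)<.010)&(P[...,2]>.06)&(P[...,2]<.12); q=P[m]; print(n,s,len(q),np.median(q,axis=0).round(4))
    m=(abs(al)<.09)&(abs(ac)<.034)&(P[...,2]<.025)&(P[...,2]>.006); print('base',np.median(P[m][:,2]))
    q=P[(np.hypot(al-.065,ac)<.012)]; print('post',np.sort(q[:,2])[-4:])
E
```

```text
top -0.105 25 [ 0.5457 -0.1435  0.0838]
top -0.085 46 [ 0.5436 -0.1271  0.0762]
top 0.085 45 [0.4993 0.036  0.0767]
top 0.105 47 [0.4933 0.0564 0.084 ]
base 0.010183362955179003
post [0.11606682 0.11617979 0.11682248 0.11740127]
scene -0.105 23 [ 0.55   -0.1458  0.0846]
scene -0.085 22 [ 0.5453 -0.1257  0.0756]
scene 0.085 23 [0.4997 0.0411 0.0765]
scene 0.105 18 [0.495  0.0553 0.0841]
base 0.010392058113699984
post [0.11410957 0.11473287 0.1150688  0.11531846]
```

Both pads are at z≈.084 (base top .0103 + .074), the rail is level, and both ends were felt firm: home. Return the mallet.

Request:
carry_out(
  commands=[
    [0,0,-0.4,0],
    [0.5,0.65,0,0],
    [0.5,0.65,0,0],
    [0.5,0.65,0,0],
    [0.5,0.65,0,0],
    [0.5,0.65,0,0],
    [0.5,0.65,0,0],
    [0.5,0.65,0,0],
  ],
)

```text
clock: 31.1
position: [0.4937, 0.1367, 0.26]
ee_rot: [-179.9, -0.1, 153.4]
contact_force: [0.6, 0.1, -0.7]
grip_width: 0.0197
grasp_force: 45.0
```

Request:
carry_out(
  commands=[
    [0.5,0.65,0,0],
    [0.5,0.65,0,0],
    [0.5,0.65,0,0],
    [0.46,0.6,0,0],
    [0,0.02,0,0],
    [0,0,0,0],
    [0,0,0,0],
    [0,0,0,0],
  ],
)

```text
clock: 31.9
position: [0.4657, 0.2921, 0.2615]
ee_rot: [-179.9, 0.0, 153.2]
contact_force: [0.3, -0.3, -2.4]
grip_width: 0.0196
grasp_force: 45.0
```

```bash
python3 st.py
```

```text
32.15 [0.4656 0.2928 0.2619] [-0.19 -0.23 -1.89] [-2.4 -1.4 -1.2 -2.6 -2.1 -1.7] [1.800e+02 1.000e-02 1.533e+02] [-35.9  24.9   2.1  96.4  -1.   58.8  29.8]
```

Request:
carry_out(
  commands=[
    [0.26,0.33,0,0],
    [0.26,0.33,0,0],
    [0,0,0,0],
    [0,0,0.7,0],
    [0,0,0.8,0],
    [0,0,0.7,0],
    [0,0,0.4,0],
    [0,0,0,0],
  ],
)

```text
clock: 33.0
position: [0.4553, 0.3329, 0.1292]
ee_rot: [-179.6, -0.1, 153.3]
contact_force: [0.2, -0.9, -1.6]
grip_width: 0.0193
grasp_force: 45.0
```

Request:
carry_out(
  commands=[
    [0,0,0,0],
    [0,0,0,0],
  ],
)

```text
clock: 33.2
position: [0.458, 0.3357, 0.1338]
ee_rot: [179.8, 0.1, 153.3]
contact_force: [0.2, 0.2, -2.7]
grip_width: 0.0194
grasp_force: 45.0
```

Request:
carry_out(
  commands=[
    [0,0,0.08,0],
    [0,0,0.08,0],
    [0,0,0.06,0],
    [0,0,0,0],
    [0,0,0,0],
  ],
)

```text
clock: 33.7
position: [0.4567, 0.3353, 0.121]
ee_rot: [-180.0, -0.0, 153.4]
contact_force: [-0.1, 0.4, -2.1]
grip_width: 0.0197
grasp_force: 45.0
```

Request:
carry_out(
  commands=[
    [0,0,0.03,0],
    [0,0,0.02,0],
    [0,0,0,0],
  ],
)

```text
clock: 34.0
position: [0.4567, 0.3353, 0.1184]
ee_rot: [-180.0, -0.0, 153.4]
contact_force: [-0.6, 0.0, -1.2]
grip_width: 0.0194
grasp_force: 45.0
```

Request:
carry_out(
  commands=[
    [0,0,0.015,0],
    [0,0,0.0,0],
  ],
)

```text
clock: 34.2
position: [0.4567, 0.3353, 0.1178]
ee_rot: [-180.0, -0.0, 153.4]
contact_force: [0.4, -0.2, -1.8]
grip_width: 0.0195
grasp_force: 45.0
```

Request:
carry_out(
  commands=[
    [0,0,0.01,0],
    [0,0,0,0],
  ],
)

```text
clock: 34.4
position: [0.4568, 0.3354, 0.1174]
ee_rot: [180.0, 0.0, 153.4]
contact_force: [-0.4, -0.1, -2.2]
grip_width: 0.0193
grasp_force: 45.0
```

Request:
carry_out(
  commands=[
    [0,0,0.01,0],
    [0,0,0,0],
    [0,0,0,0],
  ],
)

```text
clock: 34.7
position: [0.4569, 0.3354, 0.1174]
ee_rot: [180.0, 0.0, 153.4]
contact_force: [0.1, -0.6, 3.4]
grip_width: 0.0194
grasp_force: 45.0
```

Request:
carry_out(
  commands=[
    [0,0,0.01,0],
    [0,0,0,0],
    [0,0,0,0],
  ],
)

```text
clock: 35.0
position: [0.4569, 0.3354, 0.1174]
ee_rot: [180.0, 0.0, 153.4]
contact_force: [-1.5, -1.3, 6.5]
grip_width: 0.0192
grasp_force: 45.0
```

Mallet is seated on the tray floor. Ease off slightly, open, and rise.

Request:
carry_out(
  commands=[
    [0,0,-0.01,0],
    [0,0,0,0],
    [0,0,0,0],
  ],
)

```text
clock: 35.3
position: [0.4568, 0.3354, 0.1173]
ee_rot: [180.0, 0.0, 153.4]
contact_force: [-1.4, -1.3, 6.3]
grip_width: 0.0193
grasp_force: 45.0
```

Request:
carry_out(
  commands=[
    [0,0,0,0],
    [0,0,0,0],
    [0,0,0,0],
    [0,0,0,0],
    [0,0,0,0],
    [0,0,0,0],
    [0,0,0,0],
    [0,0,0,0],
  ],
  jaw=0.7,
)

```text
clock: 36.1
position: [0.4568, 0.3353, 0.1168]
ee_rot: [-180.0, -0.0, 153.4]
contact_force: [-0.6, -0.7, -0.8]
grip_width: 0.0649
grasp_force: 0.0
```

Request:
carry_out(
  commands=[
    [0,0,-0.2,0],
    [0,0,-0.6,0],
    [0,0,-0.8,0],
    [0,0,-0.8,0],
    [0,0,-0.6,0],
    [0,0,-0.4,0],
    [0,0,0,0],
    [0,0,0,0],
  ],
)

```text
clock: 36.9
position: [0.4564, 0.3351, 0.2868]
ee_rot: [-180.0, -0.0, 153.4]
contact_force: [-0.2, -0.5, -0.3]
grip_width: 0.065
grasp_force: 0.0
```

```bash
python3 - <<'E'
from h import *
e=np.array([-.0564,.2025]);e/=np.linalg.norm(e); nrm=np.array([e[1],-e[0]]); o=np.array([.5218,-.045])
for n in('top','scene'):
    c=grab(n); P=cloud(c); d=P[...,:2]-o; al=d@e; ac=d@nrm
    for s in(-.105,.105):
        m=(np.hypot(al-s,ac)<.010)&(P[...,2]>.06)&(P[...,2]<.12); print(n,s,np.median(P[m],axis=0).round(4))
    hsv=cv2.cvtColor(c['color'],cv2.COLOR_BGR2HSV)
    m=(np.hypot(P[...,0]-.458,P[...,1]-.334)<.04)&(hsv[...,0]<30)&(hsv[...,1]>60)&(P[...,2]>.02)&(P[...,2]<.18); Q=P[m]
    for lo in(.06,.08,.1,.12): q=Q[(Q[:,2]>lo)&(Q[:,2]<lo+.02)]; print(lo,len(q),q.mean(0).round(4) if len(q) else '')
    print(Q[:,2].max())
cv2.imwrite('pics/end.png',cv2.resize(load('scene')['color'],(800,600)))
E
```

```text
top -0.105 [ 0.5492 -0.1459  0.0841]
top 0.105 [0.4933 0.0564 0.0839]
0.06 12 [0.4533 0.3284 0.0684]
0.08 1 [0.4531 0.3267 0.082 ]
0.1 0 
0.12 0 
0.08204615039109939
scene -0.105 [ 0.5507 -0.1469  0.0837]
scene 0.105 [0.4945 0.0553 0.0844]
0.06 27 [0.4617 0.3296 0.0714]
0.08 26 [0.4618 0.3298 0.0901]
0.1 26 [0.4625 0.3302 0.1104]
0.12 24 [0.4618 0.3293 0.1302]
0.15716879907499243
```

View pics/end.png

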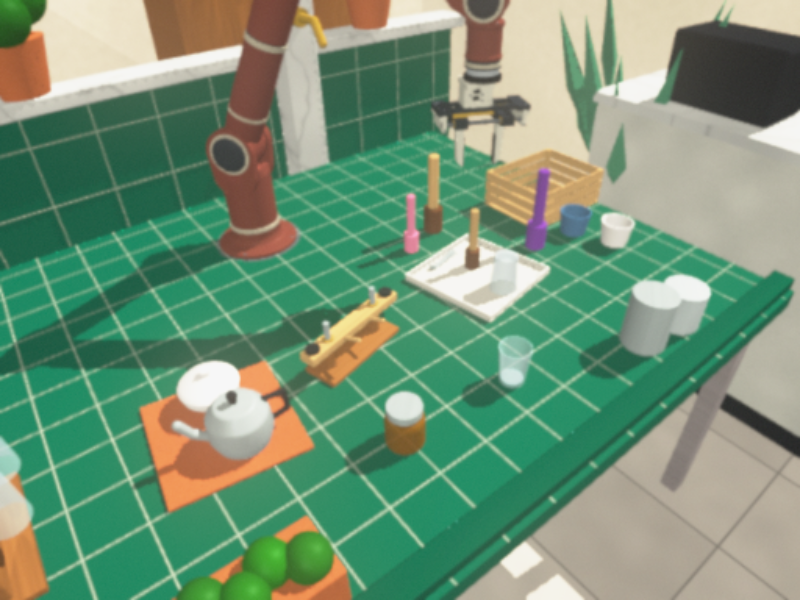

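The picture shows the mallet upright in the tray at (473,240), released. The rail is level and low at (350,330), and the bystanders are where they were.

```bash
python3 -c "
from bench import *
print(job_done())"
```

```text
the job is handed in; nothing more can be done
None
```

The job is handed in at about 37 s: both rail ends measure home on the collars (pads at about 84 mm, within 1 mm of the home height I worked out), the highest tap felt was about 13 N, and the mallet stands upright and released in the tray; no verdict came back.

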